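Make up a marking-out kit and an assembly kit

ROBOT

A 6-joint arm with a two-finger parallel gripper is mounted at the origin on a cart in front of the work surface, level with it; the furniture and walls round the work are solid. World frame = base frame: x ahead of the robot, y to its left, z up, the work surface at z = 0. Lengths are in m, angles in degrees, forces in N, time in s.
With the tool pointing down it reaches from about 0.35 to 0.875 m from the base axis. Payload 4.2 kg.
Tool frame: the origin (TCP) lies between the finger pads; the fingertips stand 8 mm ahead of it and the grasp point (between the pads) lies 11 mm behind it; z points along the fingers, y is the line along which they close (so a half turn about z gives the same grasp; the last joint's range is limited). The gripper opens to 87 mm and grips with 3 to 60 N. Pads are 19 mm wide; open, the fingers measure 117 mm over their backs; the gripper's body (75 mm by 190 mm) begins 51 mm behind the grasp point.
Start: joints at [87.468, 22.042, 0.453, 0, -68.411, -14.817], TCP at [0.186, 0.597, 0.231] pointing down, gripper open.
Joint ranges: [-179.83, 179.83], [-69.29, 118.12], [-61.27, 80.66], [-181.25, 117.63], [-171.15, -9.14], [-177.46, 177.46]. Speed limits (degrees/s): [159.86, 159.86, 180, 180, 180, 180].

INTERFACE

Orientations are given as [roll, pitch, yaw] about the fixed x, y, z axes, in that order (R = Rz(yaw) Ry(pitch) Rx(roll)).
In Python, from cell import r gives the robot as it stands. The module is installed in compiled form; this text tells all that it offers.
- The arm moves only by the tool play_rows, never from a script. Its argument "plan" is one flat list of numbers, 4 for each row, row after row: the shift along the world's x, y, z in mm, then the turn about the world's z in degrees. A call has 1 to 10 rows; each row is the pose to reach, as a shift and turn from the pose commanded when the call began; what a row does not reach only later rows make up. A row lasts 1/8 s, in which the tool goes at most 62.5 mm and 10.7 degrees, less where a joint would pass 70% of its speed; a pose out of reach is approached as far as the arm can. A call with a gripper value outside its range is refused whole. "fingers" is the opening, from -1 (shut) to 1 (fully open), set as the call begins (left out, the last holds). The fingers move at their own pace and stop on an object; "grip_force" is the grip in N (left out, the last holds). Time passes only in rows, so rows that repeat a pose let the fingers close. It gives the time, the measured TCP pose, the force, the opening and the grip force at its end, in the units of the state.
- r.sense(): the state, without advancing time (a new reading comes with each control period).
- r.camera(name): name is "scene" or "top" or "wrist"; returns a dict with "frame" (480x640x3 uint8, blue, green, red), "fx", "fy", "cx", "cy" (pixels), "dist" ([k1, k2, p1, p2, k3] as OpenCV has them; the pictures are not rectified), "R" (3x3) and "t" (3): a world point X has camera coordinates R X + t. Camera axes: x right, y down, z forward; pixel columns grow to the right and rows downward; lengths in m; the calibration is good to about 2 mm. A picture is of the moment at which its call begins. There is no depth.
- r.hand_in(): hands the job in; it is judged then, once.
The state is a dict: "t": time; "qpos": joint angles; "dq": joint speeds; "joint_efforts": joint torques, N m; "tcp_pos": TCP position; "eef_rot": TCP orientation; "force": force on the tool from outside, world axes, zero at the start; "wrist_torque": the same for the moment, N m; "finger_gap": opening from 0.0 (shut) to 1.0 (fully open); "finger_force": force on a finger pad.
Only numpy, scipy, OpenCV 4.12 (cv2) and the standard library are available. Lean on these libraries where they do the work, as an engineer would, in place of code of your own. Each camera call takes 0.05 s, during which the arm holds its last target. There are 200 camera calls.

TASK

Make up two kits from the stock on the bench. Marking-out kit, in the narrow two-bay tray: lay the carpenter's pencil lengthwise in the long bay and stand the tape measure in the short bay. Assembly kit, in the deep three-bay tray: the screw carton and the sanding block go in the two wide bays (one in each, either way round, long side along the bay) and the glue bottle stands upright in the small bay; everything ends flat on the tray floors, inside its bay.

Things in the scene. Friction and masses are not known exactly. Their poses are not given: they have to be found in the camera images.
- narrow_tray: Fixed wooden tray 100 (x) x 264 (y) mm; floor 4 mm and walls 4 mm thick, rim 12 mm high. Origin: centre of underside, z up. Two bays, each 92 mm in x, centred on x = 0: long bay, 190 mm in y, centre y = -33 mm, for the pencil (along tray y); short bay, 62 mm in y, centre y = +97 mm, for the tape measure (its 76 mm length along tray x).
- deep_tray: Fixed wooden tray 134 (x) x 254 (y) mm; floor and walls 4 mm thick, rim 12 mm. Origin: underside centre, z up. Bays centred on x = 0: two wide ones, 126 (x) x 88 (y), at y = -79 and +13 mm, for carton and sanding block (long sides along x); a small one, 92 (x) x 62 (y), between solid end blocks, at y = +92 mm, for the glue (62 mm width along x). Tall glue last leaves the gripper room.
- tape: Pocket tape measure standing on edge, 37 (x, thickness) x 76 (y) x 65 (z) mm, 0.28 kg. Origin: centre of the underside; z up. Its case is centred at y = +2 mm; grasp across x, about 45 mm up.
- pencil: Flat carpenter's pencil lying down, 14 (x) x 170 (y, length) x 8 (z) mm, sharpened at the -y end. Origin: middle of the length, underside; z up. Grasp across x at y = +5 mm or so. (The thicker round marker pen nearby is not wanted.)
- sanding_block: Cork block wrapped in abrasive paper, 60 (x) x 110 (y) x 34 (z) mm, two-tone brown brick. Origin: centre of the underside, lying 2 mm below the surface it rests on; z up. Grasp across x.
- screw_carton: Open cardboard carton of screws with its lid flap standing up, walls 62 (x) x 100 (y) x 50 (z) mm high, lid up to 95 mm, 0.42 kg. Origin: underside, near the centre: the middle of the walls is at x = +2, y = +4 mm; z up. Grasp across x, about 42 mm up.
- glue: Glue bottle with a nozzle cap, standing, 40 (x) x 62 (y) x 200 (z) mm, body up to 158 mm; 0.3 kg. Origin: centre of the underside (body centred at x = +1 mm); z up. Grasp across x near the top of the body, 150 mm up (lower, the gripper would meet the nozzle).
Things that resemble listed ones, but are neither listed nor needed, are in the scene too. What is shaped like the glue but turquoise is not meant.

How it is judged:
By the outcome, as a careful person would: the job done as asked, in the order asked, and still so for the second after the job is handed in, with the robot touching nothing.
It also fails if it takes over 128 s, if anything falls off the work surface, if the arm or the gripper's body presses on something with over 40 N, if the wrist force passes 120 N, or if a joint passes its speed limit or range.

## Working session

There is one attempt and no reset: what is moved stays moved. The work goes in short steps, Python scripts to look and compute and a tool call to move; the robot and the scene stay as the last step left them, time stands still between calls to the robot, and variables do not carry over. Pictures are saved under pics/ and viewed, at most 14 in all, crops included, and the job is handed in when it is done.

Besides the shell and the picture viewer there is one more tool, called after "Call:" as name(argument=value, ...) on one line, values as JSON. play_rows: Moves the arm, as the interface text tells. Its arguments: {"type":"object","properties":{"plan":{"type":"array","items":{"type":"number"}},"fingers":{"type":"number"},"grip_force":{"type":"number"}},"required":["plan"]}

```bash
mkdir -p pics; cat > h.py <<'E'
import numpy as np, cv2, pickle
from cell import r
def snap(n,f):
    c=r.camera(n); cv2.imwrite(f'pics/{f}.png',c['frame']); pickle.dump(c,open(f'{f}.pkl','wb')); return c
def load(f): return pickle.load(open(f'{f}.pkl','rb'))
def ray(c,uv):
    K=np.array([[c['fx'],0,c['cx']],[0,c['fy'],c['cy']],[0,0,1]])
    p=cv2.undistortPoints(np.array(uv,float).reshape(-1,1,2),K,np.array(c['dist'])).reshape(-1,2)
    R=np.array(c['R']);t=np.array(c['t']).ravel()
    return -R.T@t, np.c_[p,np.ones(len(p))]@R
def plane(c,uv,z):
    o,d=ray(c,uv); return o+d*((z-o[2])/d[:,2])[:,None]
def proj(c,X):
    K=np.array([[c['fx'],0,c['cx']],[0,c['fy'],c['cy']],[0,0,1]])
    return cv2.projectPoints(np.array(X,float).reshape(-1,1,3),cv2.Rodrigues(np.array(c['R']))[0],np.array(c['t'],float),K,np.array(c['dist'],float))[0].reshape(-1,2)
E
python3 - <<'E'
from h import *
for n in ('top','scene','wrist'):
    c=snap(n,n+'0'); print(n,(-np.array(c['R']).T@np.array(c['t']).ravel()).round(3),c['fx'],np.array(c['R'])[2].round(2))
s=r.sense(); print(s['t'],s['tcp_pos'],s['eef_rot'],s['finger_gap'])
E
```

```text
top [-0.051  0.44   1.297] 456.04876771163987 [ 0.37 -0.22 -0.9 ]
scene [ 0.152 -0.463  0.849] 433.9946492654336 [ 0.32  0.57 -0.76]
wrist [0.252 0.576 0.385] 404.63025147288505 [-0.24  0.07 -0.97]
0.15 [0.18623196 0.59615879 0.22973679] [ 1.79906582e+02 -5.50048432e-03 -1.73588359e+01] 1.0001905376801774
```

View pics/top0.png

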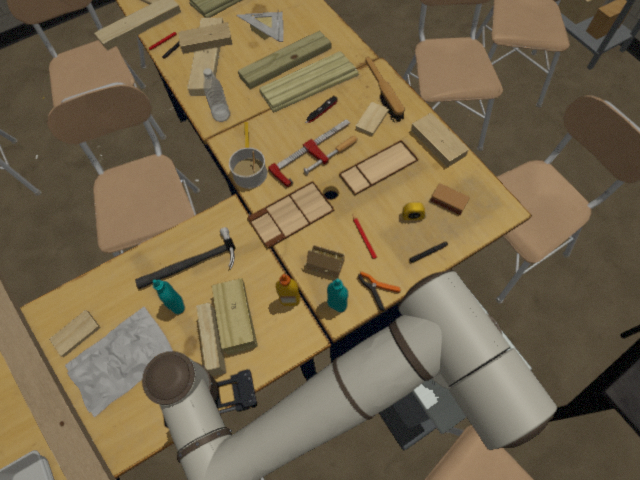

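View pics/scene0.png

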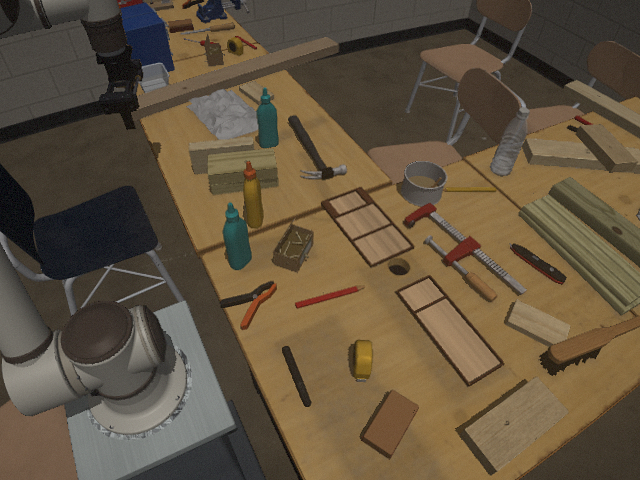

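Top view candidates (pixels in top0):
- **Pencil:** the red flat one at (365,238), and also a thin yellow one at (247,135). The black round marker is at (429,252).
- **Glue:** the amber bottle at (287,290). The turquoise ones at (338,295) and (168,296) are not wanted.
- **Tape:** yellow, at (413,211).
- **Sanding block:** brown, at (449,199). The pale wood offcuts don't match.
- **Carton:** at (323,262).
- **Trays:** the three-bay one is at (290,215) and the two-bay one at (378,167).

Next I'll confirm these in one enlarged crop.

```bash
python3 - <<'E'
from h import *
a=load('top0');b=load('scene0')
A=cv2.resize(a['frame'][140:315,230:480],None,fx=3.2,fy=3.2,interpolation=cv2.INTER_CUBIC); cv2.imwrite('pics/ctop.png',A)
B=cv2.resize(b['frame'][150:470,200:520],None,fx=1.85,fy=1.85,interpolation=cv2.INTER_CUBIC); cv2.imwrite('pics/cscene.png',B)
for c,l in ((a,dict(pencil=(365,238),glue=(287,292),tape=(407,212),block=(449,199),carton=(323,268),wall=(310,190),floor=(295,215),table=(380,215))),(b,dict(pencil=(330,296),glue=(253,205),tape=(362,355),block=(390,422),table=(300,340)))):
    h=cv2.cvtColor(c['frame'],cv2.COLOR_BGR2HSV)
    print({k:h[v[1],v[0]].tolist() for k,v in l.items()}); print({k:plane(c,[v],0.02)[0].round(3).tolist() for k,v in l.items()})
E
```

```text
{'pencil': [0, 203, 157], 'glue': [22, 225, 85], 'tape': [21, 199, 96], 'block': [15, 138, 142], 'carton': [19, 120, 66], 'wall': [18, 95, 167], 'floor': [18, 95, 178], 'table': [20, 121, 171]}
{'pencil': [0.438, 0.017, 0.02], 'glue': [0.412, 0.312, 0.02], 'tape': [0.443, -0.15, 0.02], 'block': [0.409, -0.295, 0.02], 'carton': [0.421, 0.181, 0.02], 'wall': [0.682, 0.071, 0.02], 'floor': [0.626, 0.161, 0.02], 'table': [0.48, -0.07, 0.02]}
{'pencil': [3, 192, 129], 'glue': [21, 185, 98], 'tape': [21, 182, 158], 'block': [15, 136, 114], 'table': [16, 117, 126]}
{'pencil': [0.445, 0.001, 0.02], 'glue': [0.402, 0.353, 0.02], 'tape': [0.434, -0.158, 0.02], 'block': [0.409, -0.301, 0.02], 'table': [0.335, -0.068, 0.02]}
```

View pics/ctop.png

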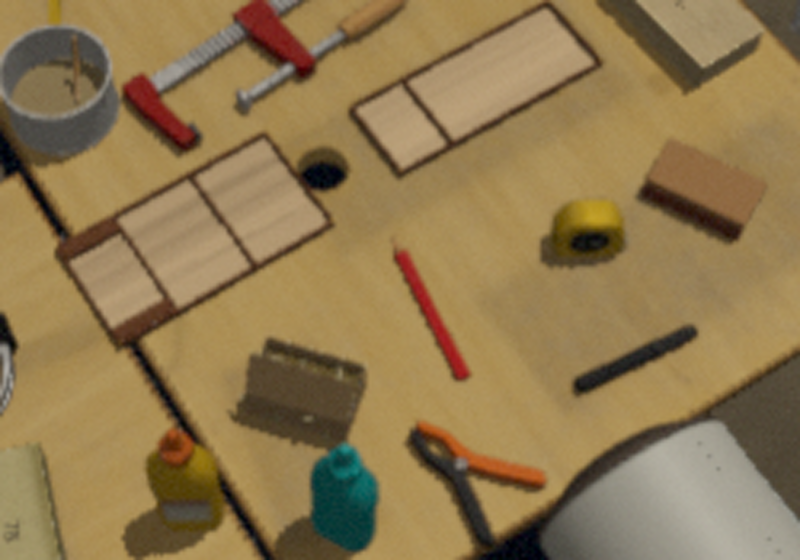

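View pics/cscene.png

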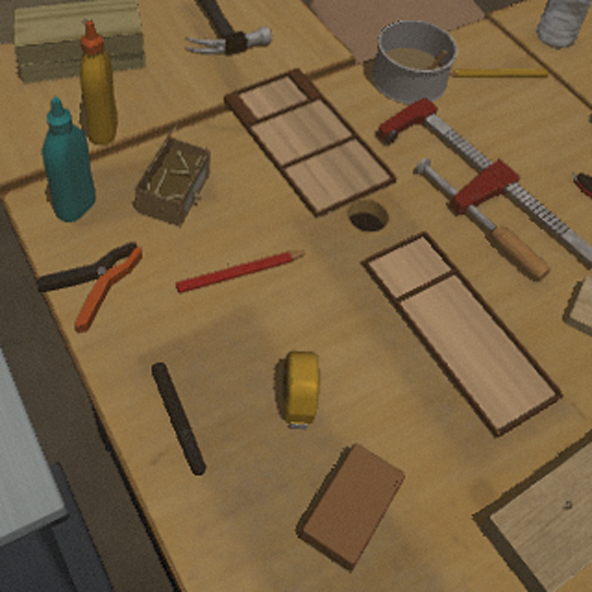

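Confirmed in the crops: amber glue at crop (185,485), red flat pencil at (430,315) with its sharpened tip at (397,243), tape at (588,230), brown block at (703,190), carton at (305,390), and both trays. Next I'll measure them from both views.

```bash
python3 - <<'E'
from h import *
a=load('top0');b=load('scene0')
T=lambda L:[(x/3.2+230-.35,y/3.2+140-.35) for x,y in L]; S=lambda L:[(x/1.85+200-.25,y/1.85+150-.25) for x,y in L]
def rect(n,P):
    P=P[:,:2]; (c,s,an)=cv2.minAreaRect((P*1000).astype(np.float32))
    e=P-np.roll(P,1,0); print(n,'c',P.mean(0).round(4),'edges',(np.linalg.norm(e,axis=1)*1000).round(),'dirs',np.degrees(np.arctan2(e[:,1],e[:,0])).round(1)%180)
nT=T([(353,107),(548,3),(602,62),(402,174)]);nS=S([(362,263),(426,233),(562,396),(499,435)])
dT=T([(60,248),(265,135),(331,222),(122,345)]);dS=S([(225,98),(300,70),(396,182),(318,215)])
for n,c,p in(('narT',a,nT),('narS',b,nS),('deepT',a,dT),('deepS',b,dS)): rect(n,plane(c,p,.012))
rect('blkS',plane(b,S([(357,445),(405,471),(352,568),(298,527)]),.032)); rect('blkT',plane(a,T([(668,142),(766,185),(740,232),(645,185)]),.032))
for n,c,box in(('T',a,(330,190,400,270)),('S',b,(285,280,375,315))):
    h=cv2.cvtColor(c['frame'],cv2.COLOR_BGR2HSV);x0,y0,x1,y1=box
    m=((h[...,0]<7)|(h[...,0]>172))&(h[...,1]>160)&(h[...,2]>60); q=np.zeros_like(m);q[y0:y1,x0:x1]=m[y0:y1,x0:x1]
    v,u=np.nonzero(q);P=plane(c,np.c_[u,v],.006)[:,:2];ce=P.mean(0);w=np.linalg.svd(P-ce,full_matrices=False)[2][0];s=(P-ce)@w
    print('pencil',n,len(u),ce.round(4),np.degrees(np.arctan2(w[1],w[0])).round(1)%180,'ends',(ce+w*s.min()).round(3),(ce+w*s.max()).round(3))
def tri(p,q):
    o1,d1=ray(a,T([p]));o2,d2=ray(b,S([q]));A=np.c_[d1[0],-d2[0]];k=np.linalg.lstsq(A,o2-o1,rcond=None)[0]
    x,y=o1+k[0]*d1[0],o2+k[1]*d2[0];return ((x+y)/2).round(3),round(np.linalg.norm(x-y)*1000,1)
print('nozzle',tri((178,437),(91,25)),'glue base T',plane(a,T([(188,520)]),0)[0].round(3),'S',plane(b,S([(102,140)]),0)[0].round(3))
print('tape top T',plane(a,T([(588,207)]),.065)[0].round(3),'S',plane(b,S([(302,355),(298,424)]),.06).round(3)); 
E
```

```text
narT c [ 0.6426 -0.1794] edges [ 97. 256.  95. 260.] dirs [178.8  90.4   1.4  90.7]
narS c [ 0.6413 -0.1849] edges [260. 101. 259.  95.] dirs [91.4  0.  89.9  0.3]
deepT c [0.6433 0.1672] edges [129. 245. 126. 247.] dirs [ 0.5 91.2  1.1 91.9]
deepS c [0.6425 0.1593] edges [249. 133. 252. 126.] dirs [ 91.3   0.9  89.7 179.4]
blkS c [ 0.4077 -0.302 ] edges [108.  55. 115.  64.] dirs [ 23.5 121.1  28.  113.8]
blkT c [ 0.4076 -0.2938] edges [ 59. 108.  64. 105.] dirs [118.8  29.2 116.5  26.5]
pencil T 152 [0.4436 0.0138] 171.1 ends [0.519 0.002] [0.372 0.025]
pencil S 337 [0.4411 0.0108] 170.9 ends [ 0.517 -0.001] [0.369 0.022]
nozzle (array([0.391, 0.312, 0.196]), np.float64(4.1)) glue base T [0.39  0.323 0.   ] S [0.383 0.298 0.   ]
tape top T [ 0.437 -0.162  0.065] S [[ 0.437 -0.148  0.06 ]
 [ 0.392 -0.214  0.06 ]]
```

Call:
play_rows(plan=[10, -15, 10, 1, 30, -50, 30, 2, 60, -95, 50, 4, 90, -145, 70, 6, 120, -195, 85, 8, 150, -245, 95, 8, 180, -290, 100, 8, 200, -325, 100, 8, 212, -345, 100, 8, 214, -346, 100, 8], fingers=1)

```text
t: 1.4
tcp_pos: [0.4007, 0.2486, 0.3313]
eef_rot: [-179.9, -0.0, -9.5]
force: [0.2, 0.3, -0.5]
finger_gap: 1.0
finger_force: 0.0
```

```bash
python3 - <<'E'
from h import *
c=snap('wrist','w1'); s=r.sense(); print(s['t'],s['tcp_pos'].round(4),s['eef_rot'],s['qpos'])
E
```

```text
1.45 [0.4006 0.2494 0.3311] [-1.79947692e+02 -3.14944604e-02 -9.44445632e+00] [ 5.16983431e+01  3.32346311e+00 -9.68858944e+00  2.40042520e-03
 -7.69269345e+01  2.88566732e+01]
```

View pics/w1.png

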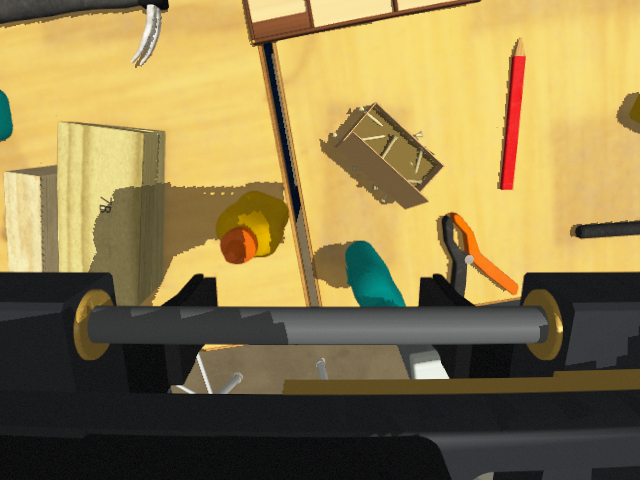

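Wrist view: glue at (255,225) with its nozzle at (238,245), the turquoise bottle at (370,270), and the carton at (395,150) with its lid along the lower-left long side. The pencil runs from (507,188) to its tip at (518,40). I'll move on to see the other half.

Call:
play_rows(plan=[-3, -20, 0, 0, -10, -65, 0, 0, -15, -120, 0, 0, -20, -180, 0, 0, -28, -240, 0, 0, -33, -295, 0, 0, -38, -340, 0, 0, -40, -365, 0, 0, -40, -370, 0, 0])

```text
t: 2.58
tcp_pos: [0.3594, -0.1204, 0.3306]
eef_rot: [-180.0, 0.0, -9.5]
force: [0.8, -0.8, -0.4]
finger_gap: 0.995
finger_force: 0.0
```

```bash
python3 - <<'E'
from h import *
c=snap('wrist','w2'); s=r.sense(); print(s['t'],s['tcp_pos'].round(4),s['eef_rot'],s['qpos'])
for f,box in(('w1',(480,60,540,200)),('w2',(0,0,640,300))):
    c=load(f);h=cv2.cvtColor(c['frame'],cv2.COLOR_BGR2HSV);x0,y0,x1,y1=box
    m=((h[...,0]<5)|(h[...,0]>174))&(h[...,1]>190)&(h[...,2]>100); q=np.zeros(m.shape,np.uint8);q[y0:y1,x0:x1]=m[y0:y1,x0:x1]
    n,l,st,_=cv2.connectedComponentsWithStats(q); k=1+st[1:,4].argmax(); print(st[k])
    v,u=np.nonzero(l==k);P=plane(c,np.c_[u,v],.006)[:,:2];ce=P.mean(0);w=np.linalg.svd(P-ce,full_matrices=False)[2][0];s=(P-ce)@w
    print('pencil',f,len(u),ce.round(4),np.degrees(np.arctan2(w[1],w[0])).round(1)%180,'ends',(ce+w*s.min()).round(4),(ce+w*s.max()).round(4))
E
```

```text
2.625 [ 0.3598 -0.12    0.3305] [ 1.79998706e+02  5.81055643e-03 -9.40520586e+00] [ 6.46820785e+00 -6.87033211e+00 -1.95306579e+01 -3.53089811e-04
 -7.73456171e+01  7.41266637e+01]
[ 501   60   24  130 1509]
pencil w1 1509 [0.4444 0.0125] 170.9 ends [0.5139 0.0014] [0.37   0.0245]
[ 183   74   20  132 1545]
pencil w2 1545 [0.447  0.0119] 170.8 ends [0.5171 0.0006] [0.37   0.0244]
```

View pics/w2.png

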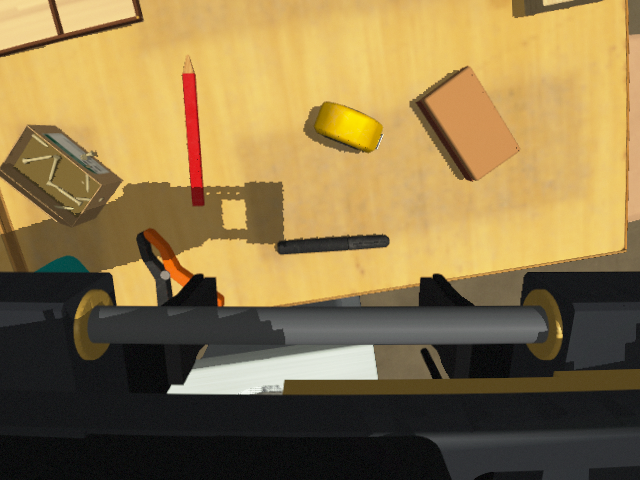

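Wrist view: the red pencil runs from its butt at (198,205) to its tip at (189,57), the tape is at (348,127), the block at (468,125), and the black marker at (333,244). The pencil position agrees between views, so I'll pick it up.

Call:
play_rows(plan=[10, 15, -15, 0, 30, 45, -50, 0, 50, 80, -95, 0, 70, 108, -145, 0, 84, 126, -195, 0, 89, 132, -240, 0, 89, 132, -275, 0, 89, 132, -295, 0, 89, 132, -310, 0, 89, 132, -316, 0], fingers=0, grip_force=20)

```text
t: 3.88
tcp_pos: [0.4489, 0.0135, 0.0139]
eef_rot: [180.0, 0.1, -9.2]
force: [0.2, -0.1, -0.3]
finger_gap: 0.501
finger_force: 0.0
```

Call:
play_rows(plan=[0, 0, -3, 0, 0, 0, -5, 0, 0, 0, -5, 0])

```text
t: 4.25
tcp_pos: [0.4496, 0.0127, 0.0099]
eef_rot: [-180.0, -0.0, -9.3]
force: [-0.2, -0.2, 1.1]
finger_gap: 0.502
finger_force: 0.0
```

Call:
play_rows(plan=[0, 0, 0, 0, 0, 0, 0, 0, 0, 0, 0, 0, 0, 0, 0, 0], fingers=-1)

```text
t: 4.75
tcp_pos: [0.4493, 0.0125, 0.0096]
eef_rot: [180.0, -0.0, -9.3]
force: [0.9, -1.1, 0.1]
finger_gap: 0.157
finger_force: 20.0
```

Call:
play_rows(plan=[0, 0, 10, 0, 3, -5, 40, 0, 15, -25, 85, 0, 35, -65, 130, 0, 55, -110, 175, 0, 75, -155, 215, 0, 88, -190, 245, 0, 94, -210, 262, 0, 95, -215, 270, 0, 95, -215, 270, 0])

```text
t: 6.0
tcp_pos: [0.5439, -0.2022, 0.2797]
eef_rot: [-180.0, -0.0, -9.4]
force: [0.0, -0.7, 0.2]
finger_gap: 0.16
finger_force: 20.0
```

```bash
python3 - <<'E'
from h import *
c=snap('wrist','w3'); s=r.sense(); print(s['t'],s['tcp_pos'].round(4),s['eef_rot'],s['finger_gap'])
print(proj(c,[[.692,-.05,.012],[.692,-.314,.012],[.592,-.314,.012],[.592,-.05,.012]]).round(1).tolist())
E
```

```text
6.05 [ 0.5436 -0.2017  0.279 ] [-1.79970372e+02  7.41113659e-02 -9.32537465e+00] 0.1541800856186192
[[143.2, 81.4], [407.2, 33.8], [418.6, 138.0], [167.3, 180.3]]
```

View pics/w3.png

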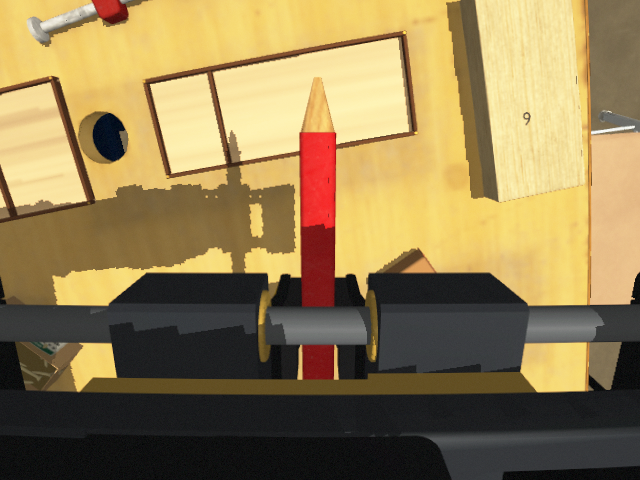

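The tray corners in the wrist view, at (144,80), (406,32), (416,134) and (167,179), match the prediction within about 2 mm. Placing the pencil now.

Call:
play_rows(plan=[15, 0, 0, -5, 30, -2, -5, -14, 50, -4, -15, -24, 70, -6, -40, -34, 85, -8, -75, -44, 95, -8, -115, -54, 99, -8, -155, -64, 99, -8, -190, -74, 99, -8, -220, -80.7, 99, -8, -230, -80.7])

```text
t: 7.3
tcp_pos: [0.6412, -0.209, 0.0465]
eef_rot: [179.6, 0.1, -89.9]
force: [0.1, 0.6, -0.6]
finger_gap: 0.159
finger_force: 20.0
```

Call:
play_rows(plan=[0, 0, -10, 0, 0, 0, -22, 0, 0, 0, -30, 0, 0, 0, -34, 0, 0, 0, -34.5, 0, 0, 0, -34.5, 0])

```text
t: 8.05
tcp_pos: [0.6436, -0.2106, 0.0154]
eef_rot: [-180.0, -0.0, -90.0]
force: [0.1, -0.5, -0.5]
finger_gap: 0.159
finger_force: 20.0
```

Call:
play_rows(plan=[0, 0, -1, 0, 0, 0, -1, 0])

```text
t: 8.3
tcp_pos: [0.6434, -0.2105, 0.0142]
eef_rot: [-180.0, -0.0, -90.0]
force: [0.2, 0.4, -0.6]
finger_gap: 0.154
finger_force: 20.0
```

Call:
play_rows(plan=[0, 0, 0, 0, 0, 0, 0, 0, 0, 0, 10, 0, 0, 0, 40, 0, 0, 0, 90, 0], fingers=-0.3)

```text
t: 8.93
tcp_pos: [0.6421, -0.2103, 0.1037]
eef_rot: [179.8, 0.0, -90.1]
force: [0.3, -0.8, 0.3]
finger_gap: 0.348
finger_force: 0.0
```

```bash
python3 - <<'E'
from h import *
print(r.sense()['tcp_pos'])
c=load('w2');h=cv2.cvtColor(c['frame'],cv2.COLOR_BGR2HSV)
m=((h[...,0]>20)&(h[...,0]<32)&(h[...,1]>215)).astype(np.uint8);m[:,:290]=0;m[:,400:]=0;m[:80]=0;m[170:]=0
n,l,st,ce=cv2.connectedComponentsWithStats(m);k=1+st[1:,4].argmax();print(st[k],ce[k])
ys,xs=np.nonzero(l==k);print(cv2.minAreaRect(np.c_[xs,ys].astype(np.float32)))
print(plane(c,cv2.boxPoints(cv2.minAreaRect(np.c_[xs,ys].astype(np.float32))),.065).round(4))
cv2.imwrite('pics/c2.png',np.hstack([cv2.resize(c['frame'][85:165,295:395],None,fx=4,fy=4,interpolation=2),cv2.resize(c['frame'][55:195,400:530],(400,320),interpolation=2)]))
E
```

```text
[ 0.64214989 -0.21025915  0.10369914]
[ 314  102   69   50 2059] [348.33317144 126.45313259]
((348.2828369140625, 125.9155502319336), (65.29210662841797, 34.225284576416016), 21.250505447387695)
[[ 0.4326 -0.1262  0.065 ]
 [ 0.4609 -0.1435  0.065 ]
 [ 0.4286 -0.2001  0.065 ]
 [ 0.3993 -0.1836  0.065 ]]
```

View pics/c2.png

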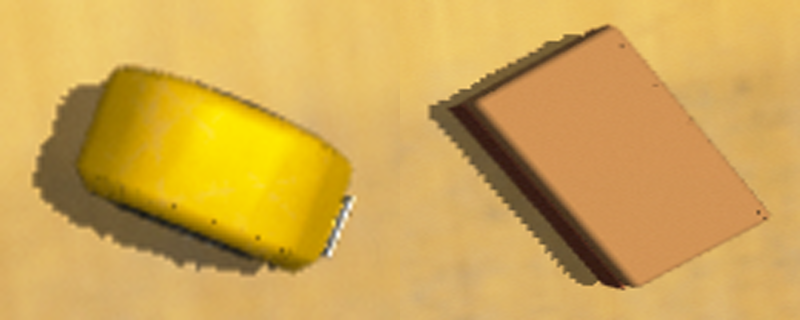

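The tape case is measured at (0.431,-0.163), with its long axis at 60° and its hook at the lower-right end (crop (340,225)). The block's top corners are clear in the crop. Grasping the tape.

Call:
play_rows(plan=[-15, 3, 15, -4, -50, 11, 35, -10, -95, 21, 45, -16, -140, 31, 45, -22, -180, 40, 30, -27, -202, 45, 5, -29.7, -211, 47, -25, -29.7, -211, 47, -50, -29.7, -211, 47, -64, -29.7, -211, 47, -70, -29.7], fingers=1, grip_force=25)

```text
t: 10.18
tcp_pos: [0.4324, -0.1635, 0.034]
eef_rot: [-180.0, -0.0, -119.7]
force: [-0.3, 0.5, 0.2]
finger_gap: 1.002
finger_force: 0.0
```

Call:
play_rows(plan=[0, 0, 0, 0, 0, 0, 0, 0])

```text
t: 10.42
tcp_pos: [0.433, -0.1635, 0.0348]
eef_rot: [-179.9, 0.0, -119.7]
force: [0.6, 0.8, 0.0]
finger_gap: 0.999
finger_force: 0.0
```

Call:
play_rows(plan=[0, 0, 0, 0, 0, 0, 0, 0, 0, 0, 0, 0, 0, 0, 0, 0], fingers=-1)

```text
t: 10.92
tcp_pos: [0.4324, -0.1634, 0.0341]
eef_rot: [-180.0, 0.0, -119.7]
force: [-0.7, 0.7, 0.8]
finger_gap: 0.628
finger_force: 0.0
```

Call:
play_rows(plan=[0, 0, 0, 0, 0, 0, 0, 0, 0, 0, 0, 0, 0, 0, 0, 0])

```text
t: 11.42
tcp_pos: [0.4317, -0.1634, 0.0339]
eef_rot: [179.9, -0.0, -119.8]
force: [-0.6, 0.8, 1.1]
finger_gap: 0.392
finger_force: 24.8
```

Call:
play_rows(plan=[0, 0, 10, 0, 0, 0, 40, 0, 10, 5, 75, -4, 35, 15, 95, -12, 70, 27, 100, -20, 110, 41, 100, -30, 150, 55, 100, -40, 185, 69, 95, -50, 205, 77, 80, -58, 211, 79, 60, -60.3])

```text
t: 12.68
tcp_pos: [0.645, -0.0837, 0.0938]
eef_rot: [180.0, 0.1, 179.9]
force: [-0.2, 0.5, -3.6]
finger_gap: 0.393
finger_force: 24.8
```

Call:
play_rows(plan=[0, 0, -20, 0, 0, 0, -38, 0, 0, 0, -48, 0, 0, 0, -53, 0, 0, 0, -55, 0, 0, 0, -55, 0])

```text
t: 13.42
tcp_pos: [0.6442, -0.0844, 0.0397]
eef_rot: [180.0, 0.1, 180.0]
force: [1.8, 0.5, -2.3]
finger_gap: 0.389
finger_force: 25.0
```

```bash
python3 - <<'E'
from h import *
a=snap('scene','s1'); b=snap('top','t1'); c=snap('wrist','w4'); print(r.sense()['force'],r.sense()['tcp_pos'])
cv2.imwrite('pics/v1.png',np.hstack([cv2.resize(a['frame'][250:400,380:520],(420,450),interpolation=2),cv2.resize(b['frame'][130:210,330:430],(375,450),interpolation=2)]))
E
```

```text
[ 0.99365404 -0.22111788 -2.68566018] [ 0.64412927 -0.08443203  0.03960866]
```

View pics/v1.png

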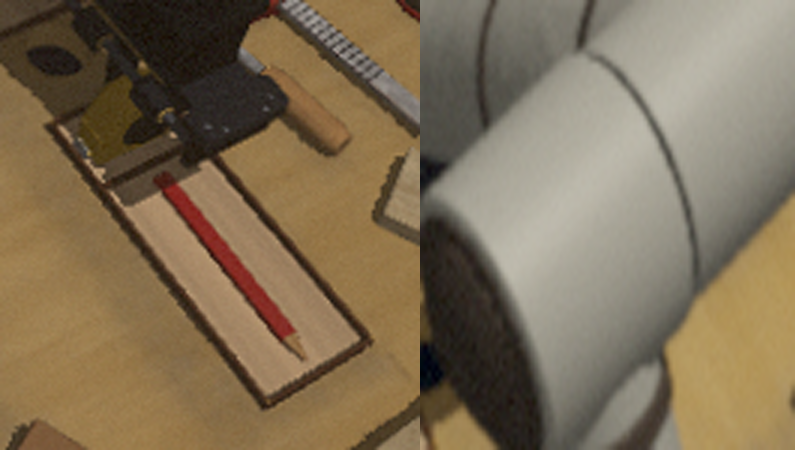

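The pencil lies in the long bay (crop (165,180) to (300,355)), and the tape is held over the short bay. Lower it and release.

Call:
play_rows(plan=[0, 0, -1, 0, 0, 0, -1.5, 0, 0, 0, -1.5, 0])

```text
t: 13.95
tcp_pos: [0.6441, -0.0845, 0.0384]
eef_rot: [-180.0, 0.1, 180.0]
force: [0.6, -0.3, 1.8]
finger_gap: 0.386
finger_force: 25.0
```

Call:
play_rows(plan=[0, 0, 0, 0, 0, 0, 0, 0, 0, 0, 0, 0, 0, 0, 3, 0, 0, 0, 20, 0, 0, 0, 60, 0, 0, 0, 105, 0, -15, 40, 145, 0, -30, 90, 170, 0, -40, 110, 180, 0], fingers=0.5)

```text
t: 15.2
tcp_pos: [0.6036, 0.0277, 0.2216]
eef_rot: [179.9, 0.3, -179.9]
force: [0.1, -0.8, -0.3]
finger_gap: 0.752
finger_force: 0.0
```

```bash
python3 - <<'E'
from h import *
s=r.sense(); print(s['tcp_pos'],s['eef_rot'],s['t'])
c=load('w1'); cv2.imwrite('pics/c1.png',cv2.resize(c['frame'][90:280,200:450],None,fx=3,fy=3,interpolation=2))
c=load('w2'); 
def P(l,z): return plane(c,l,z)[:,:2]
p=P([(468.9,65.9),(519.6,149),(475.4,180.6),(424.4,98.8)],.032);e=p-np.roll(p,1,0)
print('block',p.mean(0),np.linalg.norm(e,axis=1).round(3),np.degrees(np.arctan2(e[:,1],e[:,0]))%180)
E
```

```text
[0.60362935 0.02769727 0.22156202] [ 179.91726021    0.32669253 -179.92302055] 15.2
block [ 0.4108017  -0.30013811] [0.057 0.107 0.059 0.108] [117.25341134  27.36820964 117.66912482  26.42899103]
```

View pics/c1.png

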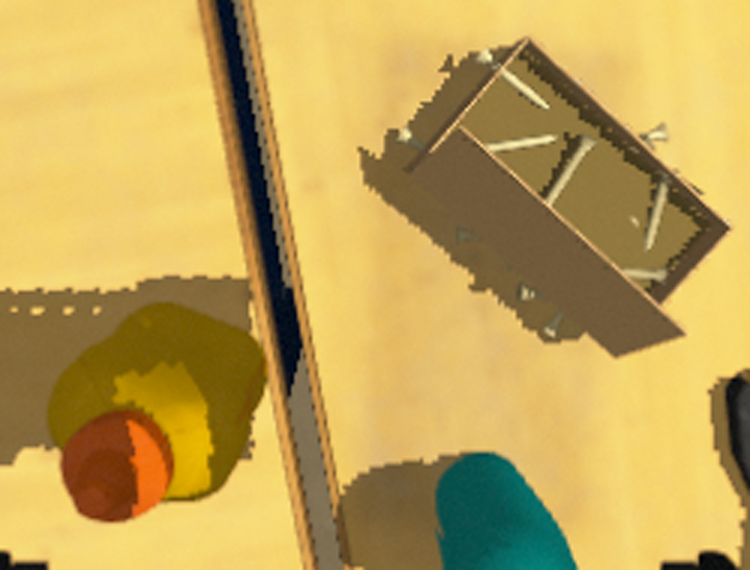

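```bash
python3 - <<'E'
from h import *
c=load('w1'); C=lambda L:[(x/3+200-.33,y/3+90-.33) for x,y in L]
def show(n,L,z):
    p=plane(c,C(L),z)[:,:2]; e=p[1]-p[0]; print(n,p.round(4).tolist(),'len',np.linalg.norm(e).round(4),'dir',np.degrees(np.arctan2(e[1],e[0])).round(1)); return p
L=show('lid top',[(465,128),(685,332)],.095); B=show('lid base',[(410,168),(615,355)],0); W=show('far wall top',[(528,38),(730,230)],.05)
show('end wall top z50',[(528,38),(435,142)],.05)
m=lambda a:a.mean(0); d=(W[1]-W[0])/np.linalg.norm(W[1]-W[0]); n=np.array([-d[1],d[0]])
for q in(L,B): print('perp dist to far wall',((q-W[0])@n).round(4),'along',((q-W[0])@d).round(4))
E
```

```text
lid top [[0.4649, 0.203], [0.3895, 0.1413]] len 0.0975 dir -140.8
lid base [[0.4525, 0.2182], [0.3655, 0.1473]] len 0.1122 dir -140.8
far wall top [[0.4909, 0.1733], [0.4144, 0.1106]] len 0.0989 dir -140.7
end wall top z50 [[0.4909, 0.1733], [0.4615, 0.2101]] len 0.0471 dir 128.6
perp dist to far wall [-0.0394 -0.0395] along [0.0012 0.0987]
perp dist to far wall [-0.059  -0.0593] along [0.0012 0.1134]
```

Plan: place the block before the carton. The carton's 95 mm lid would otherwise be in the way of the low gripper. The block is at (0.411,-0.300) with its long axis at 27°.

Call:
play_rows(plan=[-15, -25, 0, 3, -45, -75, 0, 8, -75, -128, -5, 13, -105, -180, -10, 18, -135, -232, -30, 23, -165, -280, -65, 27, -185, -315, -100, 27, -193, -328, -140, 27, -193, -328, -170, 27, -193, -328, -185, 27], fingers=1, grip_force=30)

```text
t: 16.45
tcp_pos: [0.41, -0.3027, 0.0322]
eef_rot: [180.0, -0.0, -153.1]
force: [-0.0, -0.2, -0.4]
finger_gap: 1.001
finger_force: 0.0
```

```bash
python3 - <<'E'
from h import *
s=r.sense(); print(s['tcp_pos'],s['eef_rot'])
c=snap('wrist','w5'); b=c['frame'];  cv2.imwrite('pics/w5.png',b[:400])
X=[[.4909,.1733,.05],[.4144,.1106,.05],[.4109-.0226-.0196+.0,.1660,.0]]
for f in('w2','scene0','top0'): print(f,proj(load(f),X[:2]).round(1).tolist())
E
```

```text
[ 0.41003333 -0.30271919  0.03215352] [ 1.79978632e+02 -3.07426965e-02 -1.53079534e+02]
w2 [[26.7, 125.1], [100.9, 185.3]]
scene0 [[312.8, 230.2], [296.2, 258.9]]
top0 [[313.0, 244.9], [344.0, 254.3]]
```

View pics/w5.png

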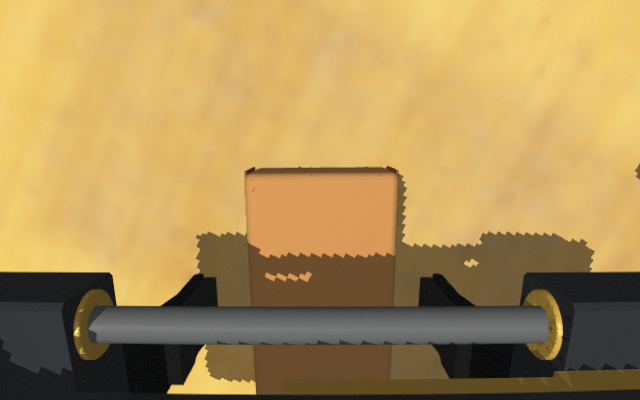

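The block sits centred and square between the fingers (edges at columns 246 and 397, fingers at 217 and 420). Descend and grip.

Call:
play_rows(plan=[0, 0, -7, 0, 0, 0, -12, 0, 0, 0, -13.5, 0, 0, 0, -13.5, 0])

```text
t: 17.0
tcp_pos: [0.4106, -0.3024, 0.0194]
eef_rot: [-180.0, 0.0, -153.0]
force: [-0.6, -0.2, -0.2]
finger_gap: 0.997
finger_force: 0.0
```

Call:
play_rows(plan=[0, 0, 0, 0, 0, 0, 0, 0, 0, 0, 0, 0, 0, 0, 0, 0, 0, 0, 0, 0], fingers=-1)

```text
t: 17.62
tcp_pos: [0.4103, -0.3024, 0.0191]
eef_rot: [180.0, -0.0, -153.0]
force: [-0.4, 0.1, 1.3]
finger_gap: 0.686
finger_force: 30.0
```

```bash
python3 - <<'E'
from h import *
c=load('w3'); print(plane(c,[(55,77),(93,202)],.012).round(4))
E
```

```text
[[0.7128 0.0384 0.012 ]
 [0.5831 0.0357 0.012 ]]
```

Call:
play_rows(plan=[0, 0, 15, 0, 0, 10, 45, 0, 8, 40, 85, -1, 30, 90, 120, -4, 55, 145, 145, -8, 85, 200, 155, -13, 115, 255, 160, -17, 145, 310, 160, -21, 172, 360, 160, -24, 200, 410, 160, -27])

```text
t: 18.88
tcp_pos: [0.611, 0.1096, 0.1803]
eef_rot: [180.0, 0.1, 179.9]
force: [0.4, 0.2, -1.1]
finger_gap: 0.687
finger_force: 30.0
```

Call:
play_rows(plan=[12, 25, -10, 0, 25, 50, -40, 0, 32, 66, -75, 0, 33, 68, -105, 0, 33, 68, -128, 0, 33, 68, -142, 0, 33, 68, -150, 0, 33, 68, -154, 0, 33, 68, -155, 0, 33, 68, -155, 0])

```text
t: 20.12
tcp_pos: [0.6437, 0.1757, 0.0248]
eef_rot: [180.0, 0.1, 180.0]
force: [0.4, 0.8, -0.9]
finger_gap: 0.689
finger_force: 30.0
```

```bash
python3 - <<'E'
from h import *
s=r.sense(); print(s['tcp_pos'],s['eef_rot'],s['force'],s['finger_gap'])
a=snap('scene','s2'); cv2.imwrite('pics/v2.png',cv2.resize(a['frame'][170:360,290:460],(680,600),interpolation=2)[:600])
E
```

```text
[0.64368621 0.17569333 0.02475326] [1.79972000e+02 6.20517053e-02 1.79955685e+02] [ 0.41215837  0.82702896 -0.86752871] 0.6888987227828101
```

View pics/v2.png

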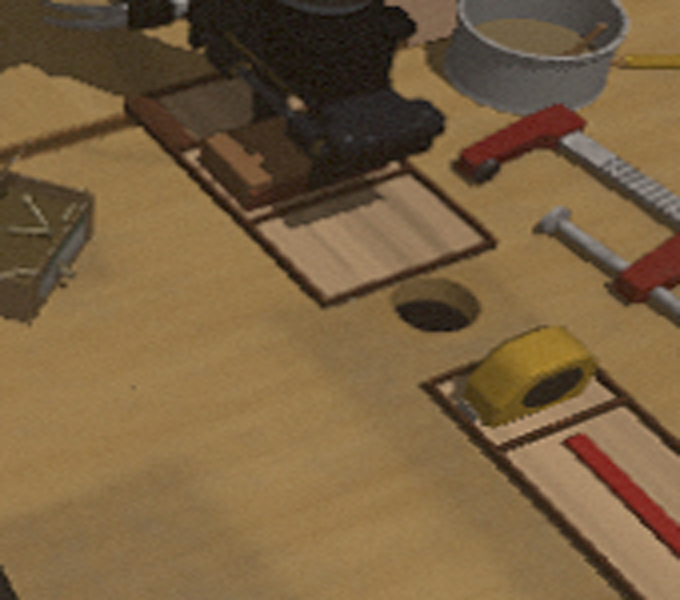

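The tape stands inside the short bay (crop (530,380)), and the block is over the middle bay (crop (235,165)). Lower and release.

Call:
play_rows(plan=[0, 1, -1, 0, 0, 1, -2, 0, 0, 1, -2, 0])

```text
t: 20.55
tcp_pos: [0.6436, 0.1768, 0.0231]
eef_rot: [180.0, 0.1, 180.0]
force: [-2.0, -0.0, 5.4]
finger_gap: 0.684
finger_force: 30.0
```

Call:
play_rows(plan=[0, 0, 0, 0, 0, 0, 0, 0, 0, 0, 0, 0, 0, 0, 3, 0, 0, 0, 20, 0, -10, 0, 60, 4, -40, 0, 110, 10, -70, -2, 150, 18, -110, -4, 165, 26, -150, -7, 170, 33], fingers=0.7)

```text
t: 21.8
tcp_pos: [0.493, 0.1699, 0.195]
eef_rot: [-180.0, 0.3, -146.8]
force: [0.5, 0.6, 0.2]
finger_gap: 0.855
finger_force: 0.0
```

```bash
python3 - <<'E'
from h import *
a=load('top0');b=load('scene0');T=lambda L:[(x/3.2+230-.35,y/3.2+140-.35) for x,y in L]; S=lambda L:[(x/1.85+200-.25,y/1.85+150-.25) for x,y in L]
def tri(p,q):
    o1,d1=ray(a,T([p]));o2,d2=ray(b,S([q]));A=np.c_[d1[0],-d2[0]];k=np.linalg.lstsq(A,o2-o1,rcond=None)[0]
    x,y=o1+k[0]*d1[0],o2+k[1]*d2[0];return ((x+y)/2).round(3),round(np.linalg.norm(x-y)*1000,1)
print('turq nozzle',tri((344,448),(56,102)),'base S z0',plane(b,S([(72,220)]),0)[0].round(3),'T body bottom',plane(a,T([(345,545)]),0)[0].round(3))
c=load('w1');h=cv2.cvtColor(c['frame'],cv2.COLOR_BGR2HSV)
m=((h[...,0]>80)&(h[...,0]<100)&(h[...,1]>120)).astype(np.uint8);m[:,:300]=0
v,u=np.nonzero(m);print(u.min(),u.max(),v.min(),v.max()); print('turq far edge z158/0',plane(c,[(362,243)],.158).round(3),plane(c,[(362,243)],.1).round(3),plane(c,[(362,243)],.0).round(3))
E
```

```text
turq nozzle (array([0.307, 0.203, 0.196]), np.float64(3.7)) base S z0 [0.292 0.183 0.   ] T body bottom [0.291 0.212 0.   ]
305 510 241 479
turq far edge z158/0 [[0.375 0.215 0.158]] [[0.359 0.211 0.1  ]] [[0.33  0.205 0.   ]]
```

Call:
play_rows(plan=[-20, -1, 0, 2, -45, -3, 0, 5, -58, -4, -5, 6.2, -60, -4, -25, 6.2, -60, -4, -55, 6.2, -60, -4, -85, 6.2, -60, -4, -110, 6.2, -60, -4, -125, 6.2, -60, -4, -135, 6.2, -60, -4, -140, 6.2], fingers=1, grip_force=25)

```text
t: 23.05
tcp_pos: [0.4336, 0.1657, 0.0518]
eef_rot: [-180.0, 0.0, -140.8]
force: [-0.0, 1.3, -0.4]
finger_gap: 1.0
finger_force: 0.0
```

Call:
play_rows(plan=[0, 0, -6, 0, 0, 0, -12, 0, 0, 0, -16, 0, 0, 0, -18.5, 0, 0, 0, -18.5, 0])

```text
t: 23.68
tcp_pos: [0.4333, 0.1655, 0.0334]
eef_rot: [-180.0, -0.0, -140.8]
force: [-0.5, 0.1, -0.3]
finger_gap: 1.001
finger_force: 0.0
```

Call:
play_rows(plan=[0, 0, 0, 0, 0, 0, 0, 0, 0, 0, 0, 0, 0, 0, 0, 0, 0, 0, 0, 0], fingers=-1)

```text
t: 24.3
tcp_pos: [0.4334, 0.1656, 0.0337]
eef_rot: [-180.0, 0.0, -140.8]
force: [-0.3, -0.0, 1.5]
finger_gap: 0.719
finger_force: 25.0
```

Call:
play_rows(plan=[0, 0, 10, 0, 0, 0, 35, 0, 10, -3, 70, -3, 35, -13, 95, -9, 70, -27, 105, -16, 110, -42, 105, -24, 150, -57, 105, -32, 185, -71, 100, -37, 205, -79, 85, -39.2, 212, -81, 65, -39.2])

```text
t: 25.55
tcp_pos: [0.6456, 0.0839, 0.0972]
eef_rot: [180.0, -0.1, 179.9]
force: [-0.8, -1.1, -4.7]
finger_gap: 0.717
finger_force: 25.0
```

Call:
play_rows(plan=[0, 0, -20, 0, 0, 0, -38, 0, 0, 0, -50, 0, 0, 0, -57, 0, 0, 0, -59, 0, 0, 0, -59.5, 0, 0, 0, -59.5, 0])

```text
t: 26.42
tcp_pos: [0.6457, 0.0847, 0.0397]
eef_rot: [180.0, 0.1, 180.0]
force: [0.3, -0.1, -4.8]
finger_gap: 0.72
finger_force: 25.0
```

Call:
play_rows(plan=[0, 0, -1, 0, 0, 0, -2, 0, 0, 0, -2, 0])

```text
t: 26.8
tcp_pos: [0.6456, 0.0846, 0.0377]
eef_rot: [180.0, 0.0, 180.0]
force: [-1.8, 0.3, -1.0]
finger_gap: 0.719
finger_force: 25.0
```

Call:
play_rows(plan=[0, 0, 0, 0, 0, 0, 0, 0, 0, 0, 0, 0, 0, 0, 3, 0, 0, 0, 20, 0, 0, 0, 60, 0, 0, 0, 110, 0, 0, 0, 165, 0, 0, 0, 215, 0, 0, 0, 250, 0], fingers=0.74)

```text
t: 28.05
tcp_pos: [0.6457, 0.0844, 0.2919]
eef_rot: [179.9, 0.3, 180.0]
force: [0.6, -0.2, 0.0]
finger_gap: 0.869
finger_force: 0.0
```

Call:
play_rows(plan=[-10, 13, 10, 0, -35, 45, 25, 0, -65, 85, 40, 0, -95, 125, 50, 0, -125, 162, 60, 0, -150, 195, 68, 0, -162, 211, 70, 0, -165, 215, 70, 0, -165, 215, 70, 0], fingers=1)

```text
t: 29.18
tcp_pos: [0.4803, 0.2991, 0.3564]
eef_rot: [-179.9, -0.1, 179.9]
force: [-0.7, 0.3, -0.8]
finger_gap: 0.997
finger_force: 0.0
```

```bash
python3 - <<'E'
from h import *
s=r.sense(); print(s['tcp_pos'],s['eef_rot'])
c=snap('wrist','w6'); h=cv2.cvtColor(c['frame'],cv2.COLOR_BGR2HSV); print((-np.array(c['R']).T@np.array(c['t']).ravel()).round(3))
print('proj glue base/nozzle',proj(c,[[.391,.312,0],[.391,.312,.158],[.391,.312,.196],[.307,.203,.158]]).round())
u,v=proj(c,[[.391,.312,.158]])[0].astype(int); x0,y0=max(0,u-110),max(0,v-100)
cv2.imwrite('pics/w6c.png',cv2.resize(c['frame'][y0:y0+200,x0:x0+220],None,fx=3,fy=3,interpolation=2)); print(x0,y0)
E
```

```text
[0.48028359 0.29913751 0.35637072] [-1.79938050e+02 -5.76750865e-02  1.79940181e+02]
[0.413 0.299 0.511]
proj glue base/nozzle [[328. 117.]
 [333. 108.]
 [335. 105.]
 [197.   1.]]
223 8
```

View pics/w6c.png

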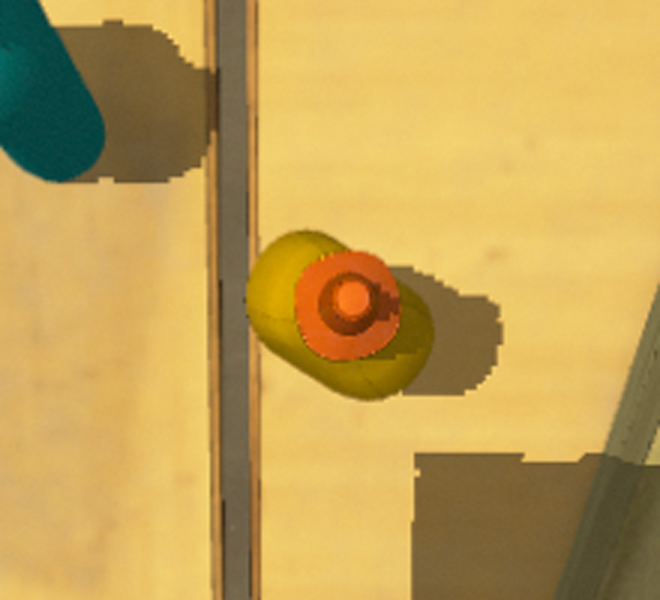

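The amber bottle is seen nearly from above: nozzle at crop (352,298), body long axis from (265,265) to (415,370). Next I'll fit it numerically.

```bash
python3 - <<'E'
from h import *
c=load('w6');h=cv2.cvtColor(c['frame'],cv2.COLOR_BGR2HSV)
m=((h[...,0]<32)&(h[...,1]>205)).astype(np.uint8); q=np.zeros_like(m);q[78:148,300:372]=m[78:148,300:372]
q=cv2.morphologyEx(q,cv2.MORPH_CLOSE,np.ones((5,5)));q=cv2.morphologyEx(q,cv2.MORPH_OPEN,np.ones((3,3)))
n,l,st,ce=cv2.connectedComponentsWithStats(q);k=1+st[1:,4].argmax();print(st[k],ce[k])
ct=max(cv2.findContours((l==k).astype(np.uint8),0,1)[0],key=cv2.contourArea).reshape(-1,2)
for z in(.05,.1,.14):
    P=plane(c,ct,z)[:,:2]; R=cv2.minAreaRect((P*1000).astype(np.float32)); H=cv2.boxPoints(R); e=H[1]-H[0];f=H[2]-H[1]
    g=e if np.hypot(*e)>np.hypot(*f) else f; print(z,np.round(R[0],1),np.round(R[1],1),'long dir',np.degrees(np.arctan2(g[1],g[0])).round(1)%180)
print('nozzle',plane(c,[(352/3+223-.33,298/3+8-.33)],.198).round(4))
E
```

```text
[ 305   85   63   56 2450] [335.48367347 112.80204082]
0.05 [388.8 318.9] [71.5 47.5] long dir 58.5
0.1 [391.4 316.8] [63.7 42.4] long dir 58.5
0.14 [393.4 315.1] [57.5 38.2] long dir 58.5
nozzle [[0.3924 0.3157 0.198 ]]
```

Call:
play_rows(plan=[-15, 3, 0, 8, -35, 7, 0, 18, -60, 12, 0, 28, -80, 15, 0, 38, -88, 17, 0, 48, -88, 17, -10, 58, -88, 17, -40, 58.5, -88, 17, -80, 58.5, -88, 17, -120, 58.5, -88, 17, -145, 58.5], fingers=1, grip_force=25)

```text
t: 30.48
tcp_pos: [0.3925, 0.3148, 0.2097]
eef_rot: [180.0, -0.2, -121.7]
force: [0.3, -0.0, -0.7]
finger_gap: 1.001
finger_force: 0.0
```

Call:
play_rows(plan=[0, 0, -20, 0, 0, 0, -40, 0, 0, 0, -55, 0, 0, 0, -65, 0, 0, 0, -70, 0, 0, 0, -71, 0, 0, 0, -71, 0])

```text
t: 31.35
tcp_pos: [0.3925, 0.3168, 0.1415]
eef_rot: [-180.0, 0.1, -121.5]
force: [-0.9, -0.3, 1.2]
finger_gap: 0.996
finger_force: 0.0
```

Call:
play_rows(plan=[0, 0, 0, 0, 0, 0, 0, 0, 0, 0, 0, 0, 0, 0, 0, 0, 0, 0, 0, 0, 0, 0, 0, 0, 0, 0, 0, 0, 0, 0, 0, 0], fingers=-1)

```text
t: 32.35
tcp_pos: [0.3924, 0.3165, 0.141]
eef_rot: [-180.0, -0.0, -121.5]
force: [0.4, 0.3, 0.2]
finger_gap: 0.433
finger_force: 25.0
```

Call:
play_rows(plan=[0, 0, 8, 0, 0, 0, 30, 0, 10, -2, 55, -3, 35, -8, 68, -10, 70, -17, 70, -19, 110, -27, 70, -29, 155, -38, 70, -39, 195, -48, 70, -49, 230, -56, 70, -58, 249, -60, 65, -58.5])

```text
t: 33.6
tcp_pos: [0.6427, 0.2557, 0.2052]
eef_rot: [-180.0, -0.1, 179.8]
force: [-0.3, -0.7, -4.1]
finger_gap: 0.438
finger_force: 25.0
```

Call:
play_rows(plan=[4, -0.5, -5, 0, 4, -0.5, -20, 0, 4, -0.5, -36, 0, 4, -0.5, -48, 0, 4, -0.5, -55, 0, 4, -0.5, -58, 0, 4, -0.5, -59, 0, 4, -0.5, -59, 0])

```text
t: 34.6
tcp_pos: [0.6456, 0.2562, 0.1475]
eef_rot: [180.0, 0.0, 180.0]
force: [-0.2, 1.2, -3.9]
finger_gap: 0.435
finger_force: 25.0
```

Call:
play_rows(plan=[0, 0, -1, 0, 0, 0, -2, 0, 0, 0, -2.7, 0, 0, 0, -2.7, 0])

```text
t: 35.1
tcp_pos: [0.6456, 0.2561, 0.1451]
eef_rot: [180.0, 0.1, 180.0]
force: [-0.5, 0.1, -0.0]
finger_gap: 0.433
finger_force: 25.0
```

Call:
play_rows(plan=[0, 0, 0, 0, 0, 0, 0, 0, 0, 0, 0, 0, 0, 0, 0, 0, 0, 0, 0, 0, 0, 0, 5, 0, 0, 0, 25, 0, 0, 0, 60, 0, 0, 0, 105, 0, 0, 0, 145, 0], fingers=0.7)

```text
t: 36.35
tcp_pos: [0.6454, 0.256, 0.2917]
eef_rot: [180.0, 0.1, 180.0]
force: [1.1, 0.1, 0.5]
finger_gap: 0.847
finger_force: 0.0
```

Call:
play_rows(plan=[-10, 10, 0, 0, -40, 40, 0, 0, -80, 80, 0, 0, -120, 120, 0, 0, -160, 160, 0, 0, -195, 195, 0, 0, -225, 230, 0, 0, -245, 255, 0, 0, -250, 265, 0, 0, -250, 265, 0, 0])

```text
t: 37.6
tcp_pos: [0.3949, 0.5212, 0.2886]
eef_rot: [-179.9, -0.0, 180.0]
force: [0.7, 0.7, -0.0]
finger_gap: 0.852
finger_force: 0.0
```

```bash
python3 - <<'E'
from h import *
s=r.sense(); print(s['t'],s['tcp_pos'],s['force'])
a=snap('scene','s9');b=snap('top','t9')
A=cv2.resize(a['frame'][100:400,300:520],(440,600),interpolation=2); B=cv2.resize(b['frame'][130:260,235:430],(360,240),interpolation=2)
o=np.zeros((600,800,3),np.uint8);o[:,:440]=A;o[:240,440:]=B
# tray bays drawn (predicted rims at z=12 mm) for comparison
q=b['frame'].copy()
def box(cx,cy,w,h):
    p=proj(b,[[cx+i*w/2,cy+j*h/2,.004] for i,j in((1,1),(1,-1),(-1,-1),(-1,1))]);cv2.polylines(q,[np.round(p*16).astype(np.int32)],True,(255,0,0),1,cv2.LINE_AA,4)
for x,y,w,h in((.644,-.181-.033,.092,.19),(.644,-.181+.097,.092,.062),(.645,.164-.079,.126,.088),(.645,.177,.126,.088),(.645,.256,.092,.062)): box(x,y,w,h)
o[260:260+333,440:]=cv2.resize(q[140:260,245:375],(360,333),interpolation=2); cv2.imwrite('pics/fin.png',o)
E
```

```text
37.6 [0.39494435 0.52119158 0.2886478 ] [ 0.70570828  0.70578151 -0.03073801]
```

View pics/fin.png

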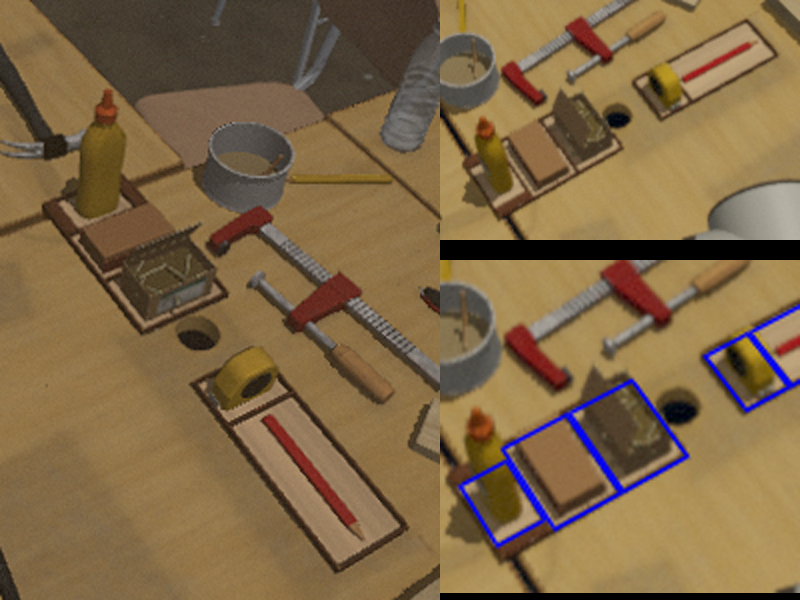

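The final picture shows the pencil (310,475) and tape (245,378) in the narrow tray. The carton (165,275), block (125,235) and upright glue bottle (102,155) are each inside their bay in the deep tray.

```bash
python3 -c "
from cell import r
print(r.hand_in())"
```

```text
the job is handed in; nothing more can be done
None
```

Both kits are made up and the job is handed in at about 37.6 s of robot time: the last camera check shows all five items inside their bays, but the hand-in returned no verdict.

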